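# Brush out the tall dip mould

### The job

Take the brush out of its low pot and brush out the inside of the taller of the two ribbed, open-topped steel moulds: three full strokes, each going down to the mould's inner floor and back up until the bristles show at its mouth. Then stand the brush upright in its pot again, bristles down, and let go. Do not knock over or push aside the moulds or the other things on the bench.

Things in the scene. Friction and masses are not known exactly. Their poses are not given: they have to be found in the camera images.
- brush: Round bottle brush, 200 mm long, standing upright in its pot with the bristles down. Origin: centre of the flat lower end of the bristles; z runs along the brush to the handle's end. Bristle head (tan, stiff) 52 mm diameter from z=0 to 65 mm; steel shaft 10 mm diameter to z=125; round wooden handle 24 mm diameter from z=133 to 200. About 0.16 kg.
- brush_tip (a point): Centre of the flat lower end of the brush's bristles (same as the brush's origin).
- brush_handle (a point): Point on the brush's axis at the middle of the wooden handle, 170 mm above the bristle end: the place to grip, 30 mm below the handle's end.
- brush_pot: Low, heavy, round white stoneware pot that holds the brush, 52 mm high, 82 mm outside diameter at the rim on a 110 mm foot, mouth 70 mm wide, loose on the bench (1.3 kg). Origin at the centre of its underside. The brush stands in it with about 9 mm to spare all round.
- pot_floor (a point): Centre of the pot's inner floor, 6 mm above its underside; the brush's lower end rests here.
- tall_mould: The taller dark steel dip mould: an open-topped round cup with ribs outside, 125 mm high, 88 mm outside diameter (97 over the ribs) on a 104 mm foot 8 mm thick, wall 9 mm, bore 70 mm diameter and 115 mm deep. Stands loose on the bench (2.2 kg). Origin at the centre of its underside, z up.
- tall_mould_floor (a point): Centre of the tall mould's inner floor, 10 mm above its underside.
- tall_mould_mouth (a point): Centre of the tall mould's mouth, 125 mm above its underside (115 mm above its inner floor).
- short_mould: A similar mould of the same diameter but only 75 mm high; not to be used. Origin at the centre of its underside.
- jacks: Steel jacks (long tongs), 200 x 40 mm, 12 mm high, lying on the bench; bystander. Origin at the middle, underside.
- paddle: Cork paddle with wooden grip, 200 x 50 mm, 12 mm high, lying flat; bystander. Origin at the middle, underside.
- vase: Green glass vase, 170 mm high, up to 88 mm diameter, standing behind the moulds; fragile bystander. Origin at the centre of its underside.
- ladle_block: Dark wooden shaping block 75 x 75 x 60 mm with a round handle sticking 120 mm out of one side; bystander. Origin under the block's centre.
- frit_jar: Amber glass jar with metal lid, 72 mm diameter, 90 mm high; bystander. Origin at the centre of its underside.
- can: Plain metal can, 66 mm diameter, 110 mm high; bystander. Origin at the centre of its underside.
Not all that is in view belongs to the job. Leave any orange look-alike of the brush alone.

How it is judged (in metres and radians):
On the way, in this order (a step that is already met when the one before it is completed fails the run):
1. first stroke: the held brush's end is down at the tall mould's inner floor (within 12 mm) (horizontal distance between brush_tip and tall_mould_floor below 0.03 m and z of brush_tip in the frame of tall_mould_floor between -0.01 and 0.012 m and angle between brush's own z axis and vertical below 0.35 rad and contact force between the fingers and brush above 0.5 N), for 0.04 s.
2. first stroke: the held brush is drawn up until its end is over 50 mm above that floor, still over the bore (horizontal distance between brush_tip and tall_mould_floor below 0.035 m and z of brush_tip in the frame of tall_mould_floor above 0.05 m and contact force between the fingers and brush above 0.5 N), for 0.04 s.
3. second stroke: the held brush's end is down at the tall mould's inner floor (within 12 mm) (all of step 1), for 0.04 s.
4. second stroke: the held brush is drawn up until its end is over 50 mm above that floor, still over the bore (all of step 2), for 0.04 s.
5. third stroke: the held brush's end is down at the tall mould's inner floor (within 12 mm) (all of step 3), for 0.04 s.
6. third stroke: the held brush is drawn up until its end is over 50 mm above that floor, still over the bore (all of step 4), for 0.04 s.
At the end, for the whole second after the job is handed in: The brush stands at rest, bristles down and upright (within 0.2 rad), on the floor of its pot (within 10 mm in height, within 20 mm of the middle, its lower end less than 30 mm above the bench); the pot and the tall mould stand upright on the bench (within 0.1 rad, the mould within 10 mm in height) (horizontal distance between brush_tip and pot_floor below 0.02 m and z of brush_tip in the frame of pot_floor below 0.01 m and angle between brush's own z axis and vertical below 0.2 rad and height (world z) of brush_tip below 0.03 m and linear speed of brush below 0.05 m/s and angle between each of tall_mould, brush_pot's own z axis and vertical below 0.1 rad and height (world z) of tall_mould below 0.01 m); the robot touches nothing.
It fails at once if the tall mould is pushed more than 40 mm or tipped over 0.3 rad (distance of tall_mould from where it was at the start of the episode above 0.04 m or angle between tall_mould's own z axis and vertical above 0.3 rad).
It fails at once if the pot or a bystander is pushed more than 40 mm or tipped over 0.4 rad (distance of any of brush_pot, short_mould, jacks, paddle, vase, ladle_block, frit_jar, can from where it was at the start of the episode above 0.04 m or angle between any of brush_pot, short_mould, jacks, paddle, vase, ladle_block, frit_jar, can's own z axis and vertical above 0.4 rad).
It also fails if it takes over 58 s, if anything falls off the work surface, if the arm or the gripper's body presses on something with over 40 N, if the wrist force passes 120 N, or if a joint passes its speed limit or range.

### The arm

A 6-joint arm with a two-finger parallel gripper is mounted at the origin on the work surface. World frame = base frame: x ahead of the robot, y to its left, z up, the work surface at z = 0. Lengths are in m, angles in degrees, forces in N, time in s.
With the tool pointing down it reaches from about 0.4 to 0.825 m from the base axis. Payload 7 kg.
Tool frame: the origin (TCP) lies midway between the tips of the shut fingers; the grasp point (between the pads) lies ctrl.grasp_offset behind it (ctrl.grasp_offset is the distance from the TCP to the grasp point, in m); z points along the fingers, y is the line along which they close (so a half turn about z gives the same grasp; the last joint's range is limited). The gripper opens to 88 mm and grips with 3 to 60 N. Pads are 19 mm wide; open, the fingers measure 130 mm over their backs; the gripper's body (78 mm by 193 mm) begins 47 mm behind the grasp point.
Start: joints at [-58.551, 20.546, 0.682, 0, -70.136, -16.507], TCP at [0.174, -0.652, 0.227] pointing down, gripper open.
Joint ranges: [-176.03, 176.03], [-82.01, 121.73], [-58.28, 71.71], [-173.87, 95.51], [-174.79, -0.11], [-173.66, 173.66]. Speed limits (degrees/s): [136.94, 136.94, 172.46, 180, 180, 180].

### API

Orientations are given as [roll, pitch, yaw] about the fixed x, y, z axes, in that order (R = Rz(yaw) Ry(pitch) Rx(roll)).
In Python, from plant import ctrl gives the robot as it stands. The module is installed in compiled form; this text tells all that it offers.
- The arm moves only by the tool send_rows, never from a script. Its argument "increments" is a list that holds one entry, the list of rows, each a list of 4 numbers: the shift along the world's x, y, z normalised to -1 to 1, where 1 is 0.2 m, then the turn about the world's z normalised to -1 to 1, where 1 is 1.5 rad. In form: [[[x, y, z, roll], ...]]. A call has 1 to 12 rows; each row is the pose to reach, as a shift and turn from the pose commanded when the call began; what a row does not reach only later rows make up. A row lasts 1/8 s, in which the tool goes at most 62.5 mm and 10.7 degrees, less where a joint would pass 70% of its speed; a pose out of reach is approached as far as the arm can. A call with a number of a shift or a turn outside -1 to 1 is refused whole. A call with a gripper value outside its range is refused whole. "jaw" is the opening, from 0 (shut) to 1 (fully open), set as the call begins (left out, the last holds). The fingers move at their own pace and stop on an object; the grip force is fixed at half the most. Time passes only in rows, so rows that repeat a pose let the fingers close. It gives the time, the measured TCP pose, the force, the opening and the grip force at its end, in the units of the state.
- ctrl.get_obs(): the state, without advancing time (a new reading comes with each control period).
- ctrl.snapshot(name): name is "scene" or "top" or "wrist"; returns the picture (420x560x3 uint8, red, green, blue); there is no depth.
- ctrl.calibration(name): a dict with "mtx" (3x3 intrinsics, pixels), "eye" and "attitude" of the camera in the world. Camera axes: x right, y up, looking along -z (the intrinsics and any distortion apply to the point x, -y, -z); pixel columns grow to the right and rows downward; lengths in m; the calibration is good to about 2 mm. A picture is of the moment at which its call begins: read the wrist's pose just before it. calibration takes no time and is no camera call; for the wrist camera it gives the pose at the moment of the call.
- ctrl.close_job(): hands the job in; it is judged then, once.
Trained networks look in the newest picture that a camera, given by its name, has taken for a name from the list of things; names that differ only in an ending like _2 or _b are one class to them, and where a whole thing is asked for, a point or a joint stands for the part that bears it (a point fixed in the world has none). Each returns a list of dicts, best first, with "conf" (0 to 1); they miss things now and then, are a little off and sometimes report something else, mostly with a low value. They report only what shows in the picture. A call takes as long as a camera call. They do not tell look-alikes from the thing itself.
- ctrl.trace(thing, camera): "mask" (420x560 bool, what is visible of it) and "bbox" ([left, top, right, bottom] in pixels, round what is visible of it).
- ctrl.spot_point(thing, camera): "pixel" ([row, column] in pixels: a listed point, or the origin of a listed thing).
The state is a dict: "clock": time; "joint_pos": joint angles; "qvel": joint speeds; "tau": joint torques, N m; "tool_pos": TCP position; "orientation": TCP orientation; "force": force on the tool from outside, world axes, zero at the start; "moment": the same for the moment, N m; "opening": finger opening in m; "gripper_force": force on a finger pad.
Only numpy, scipy, OpenCV 4.12 (cv2) and the standard library are available. Lean on these libraries where they do the work, as an engineer would, in place of code of your own. Each camera call takes 0.05 s, during which the arm holds its last target. There are 200 camera calls.

## Working session

There is one attempt and no reset: what is moved stays moved. The work goes in short steps, Python scripts to look and compute and a tool call to move; the robot and the scene stay as the last step left them, time stands still between calls to the robot, and variables do not carry over. Pictures are saved under pics/ and viewed, at most 10 in all, crops included, and the job is handed in when it is done.

Besides the shell and the picture viewer there is one more tool, called after "Emit:" by a JSON object that holds its "method" and its "body", one argument or row to a line. send_rows: Moves the arm, as the interface text tells. Its arguments: {"type":"object","properties":{"increments":{"type":"array"},"jaw":{"type":"number"}},"required":["increments"]}

```bash
mkdir -p pics; cat > h.py <<'E'
import numpy as np, cv2
from plant import ctrl
def ray(cam,row,col):
    c=ctrl.calibration(cam); K=np.array(c["mtx"],float)
    p=np.linalg.inv(K)@[col,row,1.]
    A=np.array(c["attitude"],float)
    if A.shape!=(3,3):
        from scipy.spatial.transform import Rotation as R
        A=R.from_euler('xyz',A,degrees=True).as_matrix()
    return np.array(c["eye"],float), A@np.array([p[0],-p[1],-p[2]])
def atz(cam,row,col,z):
    e,d=ray(cam,row,col); return e+d*(z-e[2])/d[2]
def tri(obs):
    M=np.zeros((3,3));b=np.zeros(3)
    for e,d in obs:
        d=d/np.linalg.norm(d);P=np.eye(3)-np.outer(d,d);M+=P;b+=P@e
    x=np.linalg.solve(M,b)
    return x,[np.linalg.norm((np.eye(3)-np.outer(d,d)/(d@d))@(x-e)) for e,d in obs]
E
python3 - <<'E'
from h import *
np.set_printoptions(precision=3,suppress=True)
for n in("scene","top"):
    im=ctrl.snapshot(n); cv2.imwrite(f"pics/{n}0.png",im[:,:,::-1]); print(n,ctrl.calibration(n))
Z=dict(brush=0.006,brush_handle=.176,brush_pot=0,pot_floor=.006,tall_mould_mouth=.125,tall_mould=0,short_mould=0,vase=0,can=0,frit_jar=0,ladle_block=0,jacks=0,paddle=0)
for t,z in Z.items():
    R={}
    for n in("scene","top"):
        for r in ctrl.spot_point(t,n)[:2]:
            px=r["pixel"]; print(t,n,round(r["conf"],2),np.round(px),atz(n,*px,z)); R.setdefault(n,ray(n,*px))
    if len(R)==2: print("  tri",*tri(list(R.values())))
print(ctrl.get_obs(),ctrl.grasp_offset)
E
```

```text
scene {'mtx': array([[424.017,   0.   , 279.958],
       [  0.   , 424.017, 216.31 ],
       [  0.   ,   0.   ,   1.   ]]), 'eye': array([ 1.317, -0.133,  0.989]), 'attitude': array([41.448,  0.289, 81.953])}
top {'mtx': array([[531.458,   0.   , 283.801],
       [  0.   , 531.458, 206.893],
       [  0.   ,   0.   ,   1.   ]]), 'eye': array([ 0.392, -0.032,  1.614]), 'attitude': array([  5.369,   1.207, -91.083])}
brush scene 0.96 [225. 293.] [0.499 0.018 0.006]
brush scene 0.86 [195. 294.] [0.373 0.04  0.006]
brush top 0.75 [261. 272.] [0.381 0.038 0.006]
  tri [ 0.38   0.042 -0.138] [np.float64(0.0020286261339131652), np.float64(0.0020286261339131635)]
brush_handle scene 0.88 [158. 296.] [0.388 0.042 0.176]
brush_handle scene 0.62 [189. 293.] [0.512 0.012 0.176]
brush_handle top 0.74 [265. 269.] [0.373 0.039 0.176]
brush_handle top 0.68 [216. 278.] [0.504 0.012 0.176]
  tri [0.373 0.042 0.164] [np.float64(0.0024054013461884197), np.float64(0.002405401346188432)]
brush_pot scene 0.97 [231. 290.] [0.514 0.006 0.   ]
brush_pot top 0.81 [221. 280.] [0.503 0.013 0.   ]
  tri [ 0.504  0
[... 2161 characters left out ...]
e 0.63 [233. 325.] [0.539 0.11  0.   ]
paddle top 0.7 [235. 353.] [ 0.455 -0.208  0.   ]
paddle top 0.55 [214. 241.] [0.525 0.13  0.   ]
  tri [ 0.516 -0.051  0.065] [np.float64(0.1617481852237443), np.float64(0.1617481852237443)]
{'clock': 1.4, 'joint_pos': array([-58.55 ,  20.545,   0.681,   0.001, -70.135, -16.507]), 'qvel': array([ 0.021,  0.077,  0.09 , -0.021, -0.053,  0.063]), 'tau': array([  0.   , -58.238,  29.33 ,   7.002,   0.012,  -0.   ]), 'tool_pos': array([ 0.174, -0.652,  0.227]), 'orientation': array([-180.   ,   -0.001, -165.057]), 'force': array([-0.126,  0.632,  0.799]), 'moment': array([-0.013, -0.02 ,  0.003]), 'gripper_force': 0.0, 'opening': 0.0872377110398728} 0.0188
```

```bash
python3 -c "
import cv2,numpy as np
a=cv2.imread('pics/scene0.png');b=cv2.imread('pics/top0.png')
cv2.imwrite('pics/both.png',np.vstack([cv2.resize(a[130:330,100:480],(760,400))[:300],cv2.resize(b[130:280,150:530],(760,300))]))"
```

```text
(no output)
```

View pics/both.png

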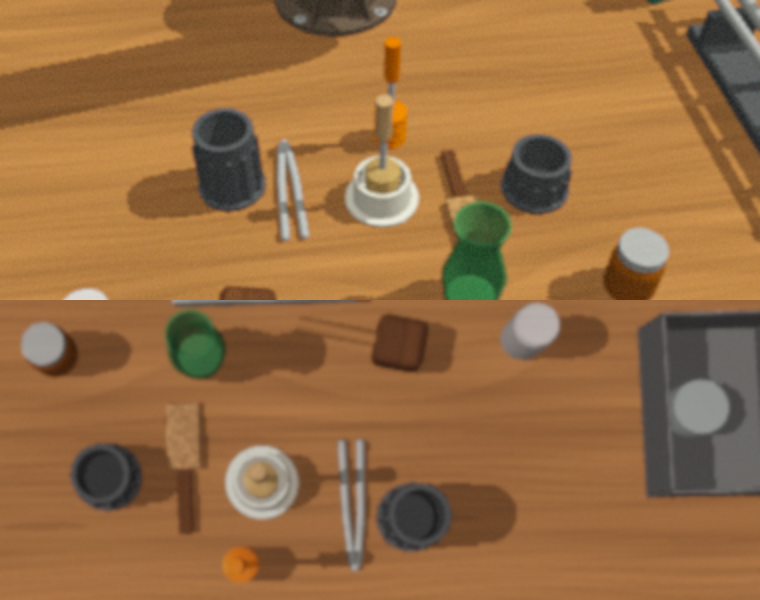

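The picture shows the tan brush in its white pot (scene ≈ (225,293)), the orange look-alike behind it, the tall mould at left (scene ≈ (223,216)), and the jacks between. I'll refine the positions by silhouette fit.

```bash
cat > fit.py <<'E'
from h import *
from scipy.optimize import minimize
from scipy.spatial.transform import Rotation as R
M={'tall_mould':[[(0,.052),(.008,.052)],[(.008,.0475),(.125,.0475)]],
 'brush_pot':[[(0,.055),(.006,.055)],[(.006,.041),(.052,.041)]],
 'brush':[[(.052,.026),(.071,.026)],[(.07,.005),(.135,.005)],[(.139,.012),(.206,.012)]]}
t=np.linspace(0,2*np.pi,48)
def render(cam,parts,x,y):
    c=ctrl.calibration(cam);A=R.from_euler('xyz',c["attitude"],degrees=True).as_matrix()
    m=np.zeros((420*4,560*4),np.uint8)
    for p in parts:
        P=np.vstack([np.c_[x+r*np.cos(t),y+r*np.sin(t),0*t+z] for z,r in p])
        q=(P-c["eye"])@A*[1,-1,-1]@np.array(c["mtx"]).T
        q=(q[:,:2]/q[:,2:])*4+1.5
        cv2.fillConvexPoly(m,cv2.convexHull(np.round(q).astype(np.int32)),1)
    return m>0
def fit(cam,mask,parts,x0):
    big=np.kron(mask,np.ones((4,4),bool))
    f=lambda v:1-(lambda a:(a&big).sum()/(a|big).sum())(render(cam,parts,*v))
    r=minimize(f,x0,method='Nelder-Mead',options=dict(initial_simplex=np.array(x0)+[[0,0],[.012,0],[0,.012]],xatol=3e-4,fatol=1e-4))
    return r.x,1-r.fun
E
python3 - <<'E'
from fit import *
for th,x0 in dict(tall_mould=(.452,-.21),brush_pot=(.504,.012),brush=(.504,.012)).items():
    for cam in("scene","top"):
        for d in ctrl.trace(th,cam)[:2]:
            print(th,cam,round(d["conf"],2),d["bbox"],*fit(cam,d["mask"],M[th],x0))
print(ctrl.calibration("wrist"))
E
```

```text
tall_mould scene 0.84 [195.7, 186.4, 230.7, 235.1] [ 0.45119104 -0.21498706] 0.9425983023105325
tall_mould top 0.94 [337.8, 217.6, 377.1, 253.8] [ 0.44523272 -0.2099474 ] 0.918506420364947
tall_mould top 0.57 [399.9, 134.0, 428.2, 158.6] [ 0.452 -0.21 ] 0.0
brush_pot scene 0.69 [273.1, 210.4, 308.2, 242.6] [0.50584852 0.00508893] 0.5955180014695077
brush_pot top 0.93 [261.0, 204.3, 297.8, 239.0] [0.50299912 0.01014213] 0.7136813252294124
brush scene 0.74 [289.3, 150.7, 303.6, 203.0] [0.52818767 0.02340191] 0.1921921921921922
brush scene 0.68 [286.2, 179.0, 299.6, 223.7] [0.5128897  0.00631682] 0.9023423843374898
brush top 0.73 [262.5, 255.0, 279.0, 271.6] [0.504 0.012] 0.0
brush top 0.62 [272.4, 207.9, 289.1, 228.3] [0.50427914 0.01031226] 0.9119854446213327
{'mtx': array([[308.4162104 ,   0.        , 283.03767272],
       [  0.        , 308.4162104 , 206.21589136],
       [  0.        ,   0.        ,   1.        ]]), 'eye': array([ 0.09907547, -0.6724126 ,  0.3849935 ]), 'attitude': array([-1.69685454e+01,  1.19225551e-02,  1.04915237e+02])}
```

Emit:
{"method": "send_rows", "body": {
  "increments": [
    [[0.1, 0.2, 0.3, 0], [0.25, 0.5, 0.5, 0], [0.4, 0.8, 0.5, 0], [0.5, 1, 0.5, 0]]
  ],
  "jaw": 1
}}

```text
clock: 2.2
tool_pos: [0.2701, -0.4601, 0.3269]
orientation: [-179.9, 0.1, -165.1]
force: [2.7, 0.6, -0.5]
opening: 0.0879
gripper_force: 0.0
```

Emit:
{"method": "send_rows", "body": {
  "increments": [
    [[0.15, 0.25, 0, 0], [0.3, 0.5, 0, 0], [0.45, 0.75, 0, 0], [0.6, 1, 0, 0], [0.6, 1, 0, 0]]
  ]
}}

```text
clock: 2.82
tool_pos: [0.3911, -0.2585, 0.3263]
orientation: [-180.0, 0.1, -164.7]
force: [-0.3, -1.2, -0.2]
opening: 0.0878
gripper_force: 0.0
```

```bash
python3 - <<'E'
from fit import *
o=ctrl.get_obs();print(o["clock"],o["tool_pos"],o["orientation"],o["qvel"],ctrl.calibration("wrist"))
im=ctrl.snapshot("wrist");cv2.imwrite("pics/w1.png",im[:,:,::-1])
for th in("tall_mould","brush","brush_pot"):
    for d in ctrl.trace(th,"wrist")[:2]:
        print(th,d["conf"],d["bbox"],*fit("wrist",d["mask"],M[th],(.449,-.212) if th[0]=="t" else (.507,.009)))
for d in ctrl.spot_point("tall_mould_mouth","wrist"): print(d,atz("wrist",*d["pixel"],.125))
E
```

```text
2.825 [ 0.39110201 -0.25850295  0.32626665] [-1.79986924e+02  7.32623519e-02 -1.64744497e+02] [-4.02638519  0.43123566  0.12752291  0.56253879 -0.3501796   3.22512442] {'mtx': array([[308.4162104 ,   0.        , 283.03767272],
       [  0.        , 308.4162104 , 206.21589136],
       [  0.        ,   0.        ,   1.        ]]), 'eye': array([ 0.31606736, -0.27917986,  0.4845895 ]), 'attitude': array([-1.70403506e+01,  2.26308790e-02,  1.05227558e+02])}
tall_mould 0.79 [266.6, 176.0, 341.4, 260.8] [ 0.44389167 -0.21808501] 0.9090536891957686
brush 0.62 [444.2, 191.7, 551.7, 250.0] [0.507 0.009] 0.0
brush_pot 0.63 [399.8, 241.5, 438.9, 267.0] [0.50428033 0.00529065] 0.2283655511674635
{'pixel': [235.4, 305.8], 'conf': 0.61} [ 0.44957224 -0.21696466  0.125     ]
```

View pics/w1.png

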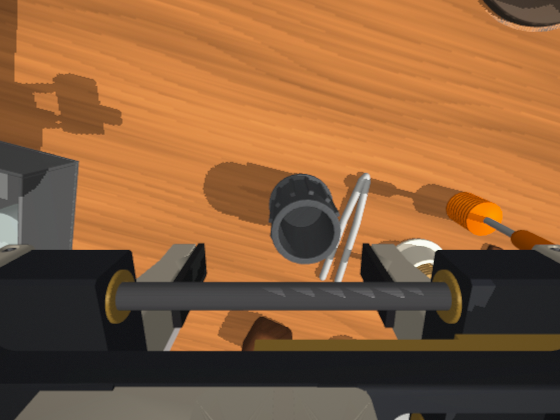

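The wrist view shows the mould mouth centred near (231,306), which agrees with the fit; the pot is at the right, partly hidden. I'll move over the brush.

Emit:
{"method": "send_rows", "body": {
  "increments": [
    [[0.1, 0.25, 0, 0], [0.2, 0.5, 0, 0], [0.3, 0.75, 0, 0], [0.35, 1, 0, 0]]
  ]
}}

```text
clock: 3.58
tool_pos: [0.4599, -0.0611, 0.3258]
orientation: [-180.0, -0.0, -165.2]
force: [-0.3, -0.3, -0.9]
opening: 0.0878
gripper_force: 0.0
```

Emit:
{"method": "send_rows", "body": {
  "increments": [
    [[0, 0.15, 0, 0], [0, 0.31, 0, 0], [0, 0.31, 0, 0], [0, 0.31, 0, 0]]
  ]
}}

```text
clock: 4.08
tool_pos: [0.4594, -0.0004, 0.3258]
orientation: [-180.0, -0.0, -165.1]
force: [-0.1, 0.2, -0.8]
opening: 0.0876
gripper_force: 0.0
```

```bash
python3 - <<'E'
from fit import *
o=ctrl.get_obs();print(o["clock"],o["tool_pos"],o["orientation"])
im=ctrl.snapshot("wrist");cv2.imwrite("pics/w2.png",im[:,:,::-1])
for th in("brush","brush_pot","tall_mould"):
    for d in ctrl.trace(th,"wrist")[:2]:
        print(th,d["conf"],d["bbox"],*fit("wrist",d["mask"],M[th],(.449,-.212) if th[0]=="t" else (.507,.009)))
E
```

```text
4.075 [ 4.59396053e-01 -4.19525158e-04  3.25829979e-01] [-1.79987800e+02 -1.78637785e-02 -1.65123771e+02]
brush 0.69 [304.3, 102.8, 362.9, 143.3] [0.507 0.009] 0.0
brush_pot 0.78 [247.6, 160.2, 314.0, 228.9] [0.50676177 0.00990434] 0.5968451695890596
tall_mould 0.89 [59.5, 83.9, 183.9, 161.7] [ 0.44743547 -0.20919777] 0.9376816940898695
```

View pics/w2.png

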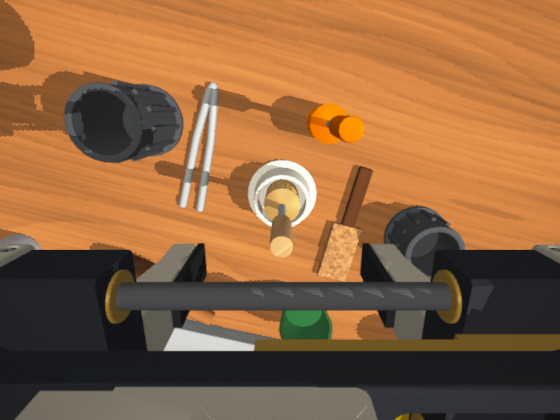

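The handle's top shows at about (247,282) and the pot's rim is centred at about (194,282).

```bash
python3 - <<'E'
from fit import *
print(atz("wrist",247,282,.206),atz("wrist",195,282.5,.052))
E
```

```text
[0.50730174 0.01091496 0.206     ] [0.49571033 0.00805336 0.052     ]
```

Emit:
{"method": "send_rows", "body": {
  "increments": [
    [[0.24, 0.05, 0, 0], [0.24, 0.05, 0, 0], [0.24, 0.05, -0.2, 0], [0.24, 0.05, -0.4, 0], [0.24, 0.05, -0.6, 0], [0.24, 0.05, -0.75, 0], [0.24, 0.05, -0.84, 0], [0.24, 0.05, -0.84, 0], [0.24, 0.05, -0.84, 0]]
  ]
}}

```text
clock: 5.4
tool_pos: [0.5079, 0.0104, 0.1589]
orientation: [-180.0, 0.1, -165.1]
force: [-0.1, -0.2, 1.1]
opening: 0.0878
gripper_force: 0.0
```

Emit:
{"method": "send_rows", "body": {
  "increments": [
    [[0, 0, 0, 0], [0, 0, 0, 0], [0, 0, 0, 0], [0, 0, 0, 0], [0, 0, 0, 0], [0, 0, 0, 0], [0, 0, 0, 0], [0, 0, 0, 0]]
  ],
  "jaw": 0
}}

```text
clock: 6.4
tool_pos: [0.5073, 0.0106, 0.1578]
orientation: [-180.0, -0.0, -165.1]
force: [-0.3, -0.6, -0.1]
opening: 0.0233
gripper_force: 30.0
```

Emit:
{"method": "send_rows", "body": {
  "increments": [
    [[0, 0, 0.1, 0], [0, 0, 0.25, 0], [0, 0, 0.45, 0], [0, 0, 0.65, 0], [0, 0, 0.82, 0], [0, -0.15, 0.82, 0], [0, -0.35, 0.82, 0], [-0.1, -0.55, 0.82, 0], [-0.2, -0.75, 0.82, 0], [-0.3, -0.9, 0.82, 0], [-0.3, -1, 0.82, 0], [-0.3, -1, 0.82, 0]]
  ]
}}

```text
clock: 7.9
tool_pos: [0.4469, -0.1903, 0.3216]
orientation: [180.0, -0.0, -165.2]
force: [-0.1, -0.2, -1.5]
opening: 0.0235
gripper_force: 30.0
```

Emit:
{"method": "send_rows", "body": {
  "increments": [
    [[0, -0.1, 0, 0], [0, -0.12, 0, 0], [0, -0.12, 0, 0], [0, -0.12, 0, 0]]
  ]
}}

```text
clock: 8.4
tool_pos: [0.4475, -0.2128, 0.3218]
orientation: [180.0, -0.0, -165.0]
force: [0.3, 0.2, -1.3]
opening: 0.0231
gripper_force: 30.0
```

```bash
python3 - <<'E'
from fit import *
o=ctrl.get_obs();print(o["clock"],o["tool_pos"],o["orientation"],o["force"],o["opening"])
ims=[ctrl.snapshot(n) for n in("scene","top","wrist")]
s,t,w=[i[:,:,::-1] for i in ims]
cv2.imwrite("pics/c3.png",np.vstack([np.hstack([cv2.resize(s[110:260,150:300],(380,380)),cv2.resize(t[180:280,310:410],(380,380))])]))
cv2.imwrite("pics/w3.png",w)
x,y,_=o["tool_pos"]; b=o["tool_pos"][2]-.152
B=[[(b+z,r) for z,r in p] for p in [[(0,.026),(.065,.026)],[(.065,.005),(.133,.005)]]]
for cam in("scene","top","wrist"):
    for d in ctrl.trace("tall_mould",cam)[:1]: print(cam,d["conf"],d["bbox"],*fit(cam,d["mask"],M["tall_mould"],(.449,-.212)))
    for d in ctrl.trace("brush",cam)[:2]: print(cam,d["conf"],d["bbox"],*fit(cam,d["mask"],B,(x,y)))
    for th in("brush_tip","tall_mould_mouth"):
        for d in ctrl.spot_point(th,cam)[:2]: print(cam,th,d["conf"],d["pixel"],atz(cam,*d["pixel"],b if th[0]=="b" else .125))
E
```

```text
8.4 [ 0.4474502  -0.21280085  0.32181353] [ 1.79985804e+02 -1.90277902e-03 -1.65029896e+02] [ 0.27326785  0.19947994 -1.25648561] 0.023089365903017637
scene 0.68 [195.7, 186.4, 231.2, 234.8] [ 0.45023603 -0.21571333] 0.9088930466989957
scene 0.75 [285.4, 147.5, 301.5, 203.8] [ 0.4474502  -0.21280085] 0.0
scene 0.49 [275.7, 210.3, 307.2, 245.4] [ 0.4474502  -0.21280085] 0.0
scene brush_tip 0.8 [199.6, 294.8] [0.54710924 0.01148666 0.16981353]
scene tall_mould_mouth 0.82 [193.9, 212.0] [ 0.44860049 -0.21066812  0.125     ]
scene tall_mould_mouth 0.71 [181.9, 209.6] [ 0.39809378 -0.21591803  0.125     ]
top brush_tip 0.33 [151.1, 410.2] [ 0.6751594  -0.35348586  0.16981353]
wrist 0.94 [244.1, 133.8, 319.6, 199.4] [ 0.44193941 -0.21457748] 0.4925022644167869
wrist 0.76 [435.6, 150.6, 557.3, 215.4] [ 0.4474502  -0.21280085] 0.0
wrist 0.61 [251.4, 164.0, 318.8, 331.0] [ 0.44737632 -0.21332074] 0.5662453298292752
wrist brush_tip 0.85 [165.2, 450.7] [ 0.37845092 -0.05665009  0.16981353]
```

View pics/c3.png

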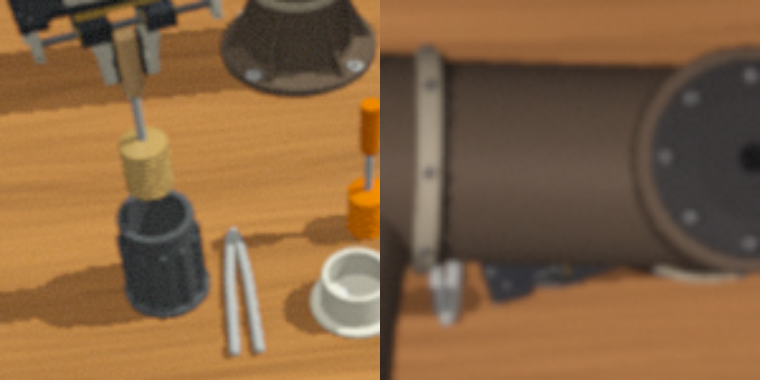

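View pics/w3.png

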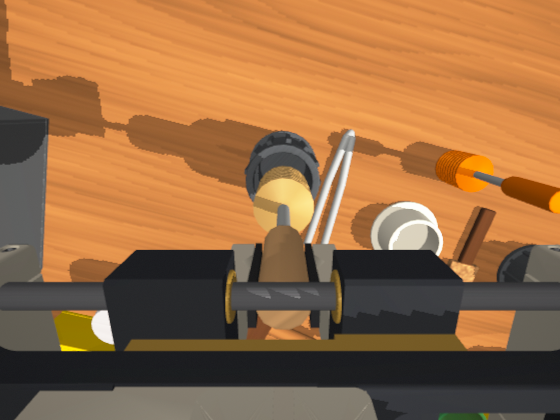

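The brush hangs over the mould (scene ≈ (183,210), mouth ≈ (195,211)); the wrist view shows the bristle top at ≈ (204,284). I'll compare with projections.

```bash
python3 - <<'E'
from fit import *
def pr(cam,P):
    c=ctrl.calibration(cam);A=R.from_euler('xyz',c["attitude"],degrees=True).as_matrix()
    q=(np.array(P)-c["eye"])@A*[1,-1,-1]@np.array(c["mtx"]).T; return np.round(q[:2]/q[2],1)
x,y,z=ctrl.get_obs()["tool_pos"]; b=z-.152
for cam in("scene","wrist"):
    print(cam,"tip",pr(cam,(x,y,b)),"bristle top",pr(cam,(x,y,b+.065)),"handle end",pr(cam,(x,y,b+.2)))
# overlay check
cs=[]
for cam,f,win in(("scene","c",(110,260,150,300)),("wrist","w",(120,280,200,360))):
    im=np.ascontiguousarray((ctrl.snapshot(cam))[:,:,::-1]); im=cv2.resize(im,None,fx=4,fy=4,interpolation=cv2.INTER_CUBIC)
    for parts,col in(([[(.125,.035),(.125,.035)]],(0,0,255)),([[(.125,.044),(.125,.044)]],(0,0,255)),([[(0,.052),(.0,.052)]],(0,0,255))):
        cc,_=cv2.findContours(render(cam,parts,.4485,-.213).astype(np.uint8),0,1); cv2.drawContours(im,cc,-1,col,1)
    for p in ([(b,.026)]*2,[(b+.065,.026)]*2,[(b+.2,.012)]*2):
        cc,_=cv2.findContours(render(cam,[p],x,y).astype(np.uint8),0,1); cv2.drawContours(im,cc,-1,(255,255,0),1)
    a,bb,l,r=[4*v for v in win]; cs.append(cv2.resize(im[a:bb,l:r],(400,400) ))
cv2.imwrite("pics/ov.png",np.hstack(cs))
E
```

```text
scene tip [209.  182.3] bristle top [205.8 164.7] handle end [198.2 122.7]
wrist tip [283.4 190.4] bristle top [283.4 209.3] handle end [283.8 307.2]
```

View pics/ov.png

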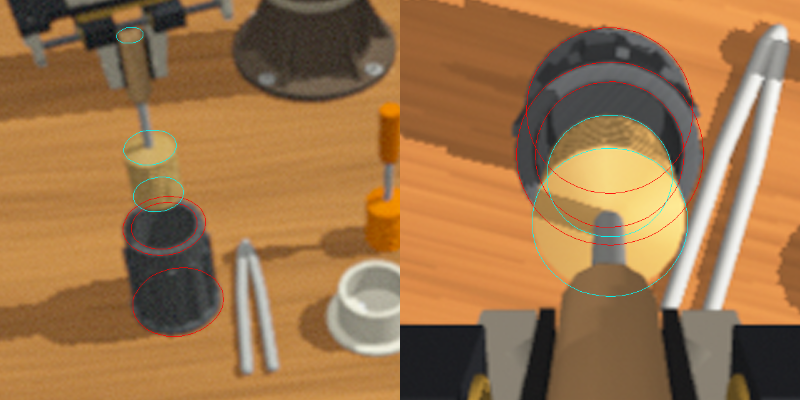

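The overlay matches within about 2 mm. Descending into the mould.

Emit:
{"method": "send_rows", "body": {
  "increments": [
    [[0.005, 0, -0.1, 0], [0.005, 0, -0.2, 0], [0.005, 0, -0.3, 0], [0.005, 0, -0.4, 0], [0.005, 0, -0.4, 0]]
  ]
}}

```text
clock: 9.88
tool_pos: [0.4475, -0.2133, 0.2407]
orientation: [179.9, -0.2, -165.1]
force: [0.4, 0.5, -0.5]
opening: 0.0235
gripper_force: 30.0
```

Emit:
{"method": "send_rows", "body": {
  "increments": [
    [[0, 0, -0.1, 0], [0, 0, -0.2, 0], [0, 0, -0.3, 0], [0, 0, -0.35, 0], [0, 0, -0.38, 0], [0, 0, -0.38, 0], [0, 0, -0.38, 0]]
  ]
}}

```text
clock: 10.75
tool_pos: [0.4489, -0.2135, 0.1666]
orientation: [-180.0, 0.1, -165.1]
force: [-0.6, 0.9, -2.3]
opening: 0.0234
gripper_force: 30.0
```

Emit:
{"method": "send_rows", "body": {
  "increments": [
    [[0, 0, -0.01, 0], [0, 0, -0.015, 0], [0, 0, -0.015, 0], [0, 0, -0.015, 0]]
  ]
}}

```text
clock: 11.25
tool_pos: [0.4484, -0.2134, 0.1629]
orientation: [-180.0, 0.0, -165.1]
force: [1.3, -0.6, -1.2]
opening: 0.0233
gripper_force: 30.0
```

Emit:
{"method": "send_rows", "body": {
  "increments": [
    [[0, 0, 0.1, 0], [0, 0, 0.2, 0], [0, 0, 0.3, 0], [0, 0, 0.4, 0], [0, 0, 0.46, 0], [0, 0, 0.46, 0], [0, 0, 0.46, 0]]
  ]
}}

```text
clock: 12.12
tool_pos: [0.448, -0.2132, 0.254]
orientation: [180.0, -0.1, -165.1]
force: [-0.1, 0.5, -1.6]
opening: 0.0232
gripper_force: 30.0
```

Emit:
{"method": "send_rows", "body": {
  "increments": [
    [[0, 0, -0.1, 0], [0, 0, -0.2, 0], [0, 0, -0.3, 0], [0, 0, -0.4, 0], [0, 0, -0.44, 0], [0, 0, -0.46, 0], [0, 0, -0.46, 0], [0, 0, -0.46, 0], [0, 0, -0.46, 0]]
  ]
}}

```text
clock: 13.25
tool_pos: [0.4487, -0.2134, 0.1634]
orientation: [-180.0, 0.0, -165.1]
force: [-0.6, 0.7, -1.2]
opening: 0.0235
gripper_force: 30.0
```

Emit:
{"method": "send_rows", "body": {
  "increments": [
    [[0, 0, 0.1, 0], [0, 0, 0.2, 0], [0, 0, 0.3, 0], [0, 0, 0.4, 0], [0, 0, 0.46, 0], [0, 0, 0.46, 0], [0, 0, 0.46, 0]]
  ]
}}

```text
clock: 14.12
tool_pos: [0.448, -0.2132, 0.2541]
orientation: [180.0, -0.1, -165.1]
force: [0.6, 0.0, -2.2]
opening: 0.0234
gripper_force: 30.0
```

Emit:
{"method": "send_rows", "body": {
  "increments": [
    [[0, 0, -0.1, 0], [0, 0, -0.2, 0], [0, 0, -0.3, 0], [0, 0, -0.4, 0], [0, 0, -0.44, 0], [0, 0, -0.46, 0], [0, 0, -0.46, 0], [0, 0, -0.46, 0], [0, 0, -0.46, 0]]
  ]
}}

```text
clock: 15.25
tool_pos: [0.4487, -0.2134, 0.1634]
orientation: [-180.0, 0.1, -165.1]
force: [0.6, 0.6, -1.2]
opening: 0.0233
gripper_force: 30.0
```

```bash
python3 - <<'E'
from fit import *
s=ctrl.snapshot("scene")[:,:,::-1];w=ctrl.snapshot("wrist")[:,:,::-1]
cv2.imwrite("pics/c5.png",np.hstack([cv2.resize(s[110:260,150:300],(400,400)),cv2.resize(w[120:280,200:360],(400,400))]))
E
```

```text
(no output)
```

View pics/c5.png

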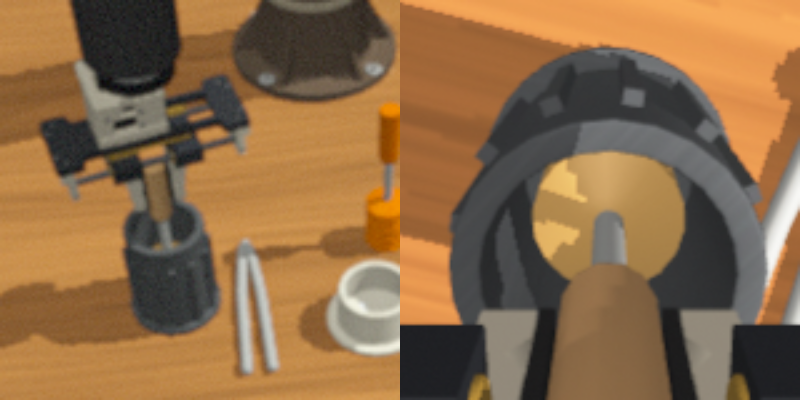

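The brush is deep in the bore, centred, and the mould hasn't moved. Third lift, then back over the pot.

Emit:
{"method": "send_rows", "body": {
  "increments": [
    [[0, 0, 0.1, 0], [0, 0, 0.2, 0], [0, 0, 0.3, 0], [0, 0, 0.4, 0], [0, 0, 0.55, 0], [0, 0, 0.7, 0], [0, 0, 0.79, 0], [0, 0, 0.79, 0], [0, 0, 0.79, 0]]
  ]
}}

```text
clock: 16.48
tool_pos: [0.448, -0.2132, 0.3199]
orientation: [180.0, -0.0, -165.1]
force: [0.1, 0.9, -1.6]
opening: 0.0232
gripper_force: 30.0
```

Emit:
{"method": "send_rows", "body": {
  "increments": [
    [[0.05, 0.15, 0, 0], [0.1, 0.35, 0, 0], [0.2, 0.55, 0, 0], [0.25, 0.75, 0, 0], [0.29, 0.9, 0, 0], [0.29, 1, 0, 0], [0.29, 1, 0, 0]]
  ]
}}

```text
clock: 17.35
tool_pos: [0.506, -0.0124, 0.3196]
orientation: [180.0, -0.1, -164.9]
force: [0.0, 0.9, -1.1]
opening: 0.0233
gripper_force: 30.0
```

Emit:
{"method": "send_rows", "body": {
  "increments": [
    [[0, 0.06, 0, 0], [0, 0.12, 0, 0], [0, 0.12, -0.15, 0], [0, 0.12, -0.3, 0], [0, 0.12, -0.4, 0], [0, 0.12, -0.45, 0], [0, 0.12, -0.45, 0], [0, 0.12, -0.45, 0]]
  ]
}}

```text
clock: 18.35
tool_pos: [0.507, 0.0107, 0.2318]
orientation: [-180.0, 0.1, -165.1]
force: [0.0, -0.5, -2.1]
opening: 0.0233
gripper_force: 30.0
```

```bash
python3 - <<'E'
from fit import *
cs=[]
o=ctrl.get_obs();print(o["clock"],o["tool_pos"])
x,y,z=o["tool_pos"]; b=z-.152
for cam,win in(("scene",(130,250,230,350)),("wrist",(120,280,200,360))):
    im=cv2.resize(np.ascontiguousarray(ctrl.snapshot(cam)[:,:,::-1]),None,fx=4,fy=4,interpolation=cv2.INTER_CUBIC)
    for c,ps,xy in(((0,0,255),[(.052,.041),(.052,.035),(0,.055)],(.506,.0095)),((255,255,0),[(b,.026),(b+.065,.026)],(x,y))):
        for p in ps:
            cc,_=cv2.findContours(render(cam,[[p,p]],*xy).astype(np.uint8),0,1); cv2.drawContours(im,cc,-1,c,1)
    a,bb,l,r=[4*v for v in win]; cs.append(cv2.resize(im[a:bb,l:r],(400,400)))
cv2.imwrite("pics/ov2.png",np.hstack(cs))
E
```

```text
18.35 [0.50699356 0.01073298 0.23184112]
```

View pics/ov2.png

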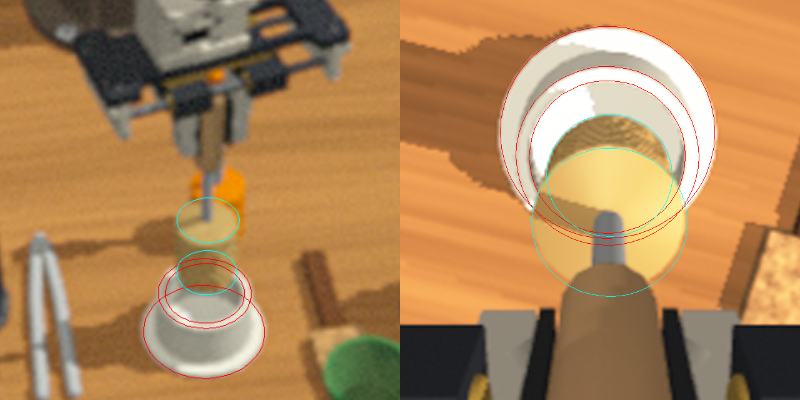

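The brush lines up with the pot's mouth. Lowering and releasing.

Emit:
{"method": "send_rows", "body": {
  "increments": [
    [[0, 0, -0.1, 0], [0, 0, -0.2, 0], [0, 0, -0.28, 0], [0, 0, -0.33, 0], [0, 0, -0.36, 0], [0, 0, -0.37, 0], [0, 0, -0.37, 0], [0, 0, -0.37, 0]]
  ]
}}

```text
clock: 19.45
tool_pos: [0.5073, 0.0107, 0.1578]
orientation: [-180.0, 0.1, -165.0]
force: [0.2, 0.2, 4.2]
opening: 0.0234
gripper_force: 30.0
```

Emit:
{"method": "send_rows", "body": {
  "increments": [
    [[0, 0, 0, 0], [0, 0, 0, 0], [0, 0, 0, 0], [0, 0, 0, 0], [0, 0, 0, 0], [0, 0, 0, 0], [0, 0, 0, 0], [0, 0, 0, 0]]
  ],
  "jaw": 1
}}

```text
clock: 20.45
tool_pos: [0.5064, 0.0106, 0.1569]
orientation: [-180.0, 0.0, -165.1]
force: [0.7, -0.1, 0.3]
opening: 0.0875
gripper_force: 0.0
```

Emit:
{"method": "send_rows", "body": {
  "increments": [
    [[0, 0, 0.05, 0], [0, 0, 0.15, 0], [0, 0, 0.3, 0], [0, 0, 0.5, 0], [0, 0, 0.7, 0], [0, 0, 0.8, 0], [0, 0, 0.8, 0]]
  ]
}}

```text
clock: 21.32
tool_pos: [0.5071, 0.0107, 0.3193]
orientation: [180.0, 0.2, -165.1]
force: [-0.2, 0.2, -0.5]
opening: 0.0878
gripper_force: 0.0
```

```bash
python3 - <<'E'
from fit import *
s=ctrl.snapshot("scene")[:,:,::-1];w=ctrl.snapshot("wrist")[:,:,::-1]
cv2.imwrite("pics/c6.png",np.hstack([cv2.resize(s[110:260,170:390],(440,300)),cv2.resize(w,(360,300))]))
E
```

```text
(no output)
```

View pics/c6.png

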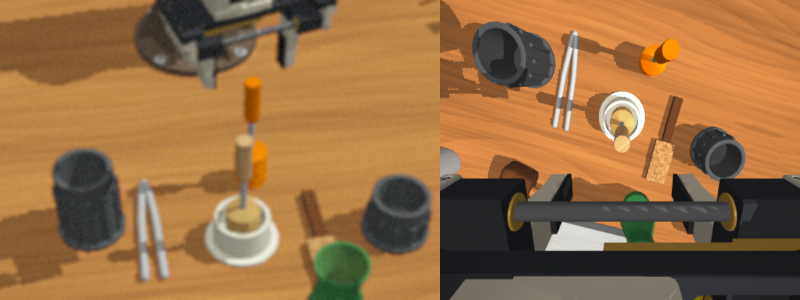

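The brush stands upright in its pot, the gripper is clear of it, and everything else is undisturbed.

```bash
python3 -c "
from plant import ctrl
print(ctrl.close_job())"
```

```text
the job is handed in; nothing more can be done
None
```

I brushed out the tall mould with three full strokes, stood the brush upright in its pot and let go, and handed the job in at about 21 s; the hand-in returned no verdict.

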